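Nip a saddle bracket in the ratchet bar clamp and hold it at four clicks

TASK

Hang the U-shaped aluminium saddle bracket astride the bar of the bench clamp, in the gap between the black rubber pad and the end stop, and let go of it. Then push the clamp's lever over from its rest by exactly four clicks, not going on past the fourth, so that the sprung pad presses the bracket against the end stop. The lever springs back if released, so finish while still holding its handle at the fourth click; leave the wood offcut, the tape roll and the steel angle where they are.

Things in the scene. Friction and masses are not known exactly. Their poses are not given: they have to be found in the camera images.
- clamp: Grey bench clamp, screwed down. Origin on the bench; y runs along the bar, x across it, z up (mm below). Base 20 high: x -75..55, y -165..95. Steel bar 20 wide about x=0, flat top at z 110, underside 94. Headstock y -155..-85, 56 wide, 136 high. End stop: 64 wide, 132 high, face at y 54. Black rubber pad plate on the bar: 60 wide, 130 high, face at y -18 while the lever rests.
- gap_mid (a point): Middle of the bar's flat top (110 mm above the bench) in the 72 mm long gap between the resting pad and the end stop; fixed to the clamp, same axes. Here the 40 mm long bracket hangs, its y along the bar, its slot over the bar; it need not touch pad or stop yet. Its centre is then 30 mm below this point.
- saddle_mid (a point): Centre (half-way up) of the loose aluminium saddle bracket, about 0.18 kg: an upside-down U, 84 mm high, 50 wide along its x (over both legs), 40 long along its y. Top web 12 thick, legs 7, so the slot is 36 wide, 72 deep, open below and at both y ends. Starts standing on its legs on the bench. Grip it over the legs' outsides, fingers closing along its x. Either way round will do.
- lever (a joint): Lever angle, rad: 0 at rest (leaning 0.52 from upright to the clamp's -y), grows as it is pushed to the clamp's +y; stop at 1.0. Clicks snap over at 0.08, 0.24, 0.40, 0.56 (4th), 0.72 (5th); the notch after click n is at 0.16 n: four clicks = 0.64. A spring pulls it back; it never latches. Push on the handle: about 5 N before each click, 1.5 N in the notch (with the pad on the bracket 7 and 3 N).
- handle: The lever's grip: black round bar, 18 mm diameter, 70 long along its x (parallel to the clamp's x), origin at its centre, beside the headstock on the robot's side, free all round. It moves on a circle of 130 mm radius about lever_pivot and is a sleeve that turns freely on the lever, so gripping fingers need not tilt. Can be pinched from above, fingers closing along the clamp's y.
- lever_pivot (a point): Point on the lever's hinge axis (parallel to the clamp's x), level with the middle of the handle: at (-76, -120, 72) mm in the clamp's frame. In the clamp's axes the handle's centre is lever_pivot + 130 mm x (0, sin a, cos a), with a = lever angle - 0.52 rad.
- pad: Black rubber pad plate on the bar, driven by the lever (10 mm a click to the clamp's +y) and softly sprung: it meets a bracket that stands against the end stop at about 3.2 clicks. Origin at the clamp's origin while the lever rests; moves along the clamp's y.
- offcut: Bystander: loose pine offcut 62 x 45 x 38 mm high, origin under its centre. Leave alone.
- tape_roll: Bystander: loose roll of paper tape lying flat, 64 mm diameter, 25 high, origin under its centre. Leave alone.
- angle: Bystander: loose piece of steel angle, foot 60 x 50 x 5 mm, upright flange 50 high, origin under its centre. Leave alone.
- saddle: The same bracket; origin under its centre, between the feet of the legs, axes as saddle_mid.
Mind the look-alikes: they are no part of the job. Leave any blue look-alike of the saddle alone.

How it is judged (in metres and radians):
On the way, in this order (a step that is already met when the one before it is completed fails the run):
1. the bracket hangs astride the bar in the gap, let go, with the lever still at rest (z of saddle_mid in the frame of clamp between 0.075 and 0.086 m and x of saddle_mid in the frame of clamp between -0.013 and 0.013 m and y of saddle_mid in the frame of clamp between -0.003 and 0.039 m and contact force between the fingers and saddle below 0.1 N and value of joint lever below 0.08 rad), for 0.2 s.
2. the lever has been pushed to the fourth click by the fingers (value of joint lever between 0.57 and 0.71 rad and contact force between the fingers and handle above 1 N), for 0.2 s.
At the end, for the whole second after the job is handed in: Fingers still hold the handle (over 1 N), lever still at the fourth click (0.57 to 0.71 rad); bracket untouched, hanging astride the bar (centre 74 to 88 mm high, within 14 mm of the bar's middle, tilt under 0.2), pressed by the pad (over 1 N) to the end stop (centre y 26 to 40 mm in the clamp) (all of step 2 and velocity of joint lever between -0.1 and 0.1 rad/s and contact force between pad and saddle above 1 N and contact force between each of the arm, the fingers and saddle below 0.1 N and z of saddle_mid in the frame of clamp between 0.074 and 0.088 m and x of saddle_mid in the frame of clamp between -0.014 and 0.014 m and y of saddle_mid in the frame of clamp between 0.026 and 0.04 m and angle between saddle_mid's own z axis and vertical below 0.2 rad and linear speed of saddle below 0.03 m/s); the arm keeps its last pose, push and grip.
It fails at once if the lever goes on over the fifth click (value of joint lever above 0.74 rad).
It fails at once if the offcut is moved over 30 mm (distance of offcut from where it was at the start of the episode above 0.03 m).
It fails at once if the tape roll is moved over 30 mm (distance of tape_roll from where it was at the start of the episode above 0.03 m).
It fails at once if the steel angle is moved over 30 mm (distance of angle from where it was at the start of the episode above 0.03 m).
It also fails if it takes over 67 s, if anything falls off the work surface, if the arm or the gripper's body presses on something with over 40 N, if the wrist force passes 120 N, or if a joint passes its speed limit or range.

ROBOT

A 6-joint arm with a two-finger parallel gripper is mounted at the origin on the work surface. World frame = base frame: x ahead of the robot, y to its left, z up, the work surface at z = 0. Lengths are in mm, angles in rad, forces in N, time in s.
With the tool pointing down it reaches from about 350 to 875 mm from the base axis. Payload 4.2 kg.
Tool frame: the origin (TCP) lies on the mounting face of the last link; the fingertips stand 173 mm ahead of it and the grasp point (between the pads) lies grip_point_offset ahead of it (grip_point_offset is the distance from the TCP to the grasp point, in mm); z points along the fingers, y is the line along which they close (so a half turn about z gives the same grasp; the last joint's range is limited). The gripper opens to 85 mm and grips with 20 to 120 N. Pads are 22 mm wide; open, the fingers measure 114 mm over their backs; the gripper's body (76 mm by 85 mm) begins 54 mm behind the grasp point. The pads swing forward as they close: fully open they stand 13 mm farther back than shut.
Start: joints at [-1.037, 0.385, 0.008, 0, -1.194, -0.259], TCP at [169.613, -601.524, 404.712] pointing down, gripper open.
Joint ranges: [-3.14, 3.14], [-1.21, 2.06], [-1.07, 1.41], [-3.16, 2.05], [-2.99, -0.16], [-3.1, 3.1]. Speed limits (rad/s): [2.79, 2.79, 3.14, 3.14, 3.14, 3.14].

INTERFACE

Orientations are given as a unit quaternion [x, y, z, w].
In Python, from bench import read_state, get_image, job_done, recognise, place_of, grip_point_offset gives the robot as it stands. The module is installed in compiled form; this text tells all that it offers.
- The arm moves only by the tool carry_out, never from a script. Its arguments are lists of equal length, an entry for each row: "slide": the shift along the tool's x, y, z in m, a list of three; "roll": the turn about the tool's z in degrees; "claw": the finger opening in m, from 0 to 0.0854. A call has 1 to 8 rows; each row is the pose to reach, as a shift and turn from the pose commanded when the call began, along the tool's axes at that moment; what a row does not reach only later rows make up. A row lasts 1/8 s, in which the tool goes at most 62.5 mm and 10.7 degrees, less where a joint would pass 70% of its speed; a pose out of reach is approached as far as the arm can. A call with a gripper value outside its range is refused whole. The fingers move at their own pace and stop on an object; the grip force is fixed at half the most. Time passes only in rows, so rows that repeat a pose let the fingers close. It gives the time, the measured TCP pose, the force, the opening and the grip force at its end, in the units of the state.
- read_state(): the state, without advancing time (a new reading comes with each control period).
- get_image(name): name is "scene" or "side" or "wrist"; returns a dict with "img" (384x512x3 uint8, red, green, blue), "z_map" (384x512 float32, mm along the optical axis (not along the pixel's ray), 0 where there is no reading), "mtx" (3x3 intrinsics, pixels), "world_from_camera" (4x4, takes a point from camera to world coordinates); the wrist camera has in their place "T_tool_cam" (4x4, takes a point from camera to tool coordinates, whose origin is the TCP and whose axes are the flange's). Camera axes: x right, y up, looking along -z (the intrinsics and any distortion apply to the point x, -y, -z); pixel columns grow to the right and rows downward; lengths in mm; the calibration is good to about 2 mm. A picture is of the moment at which its call begins: read the wrist's pose just before it.
- job_done(): hands the job in; it is judged then, once.
Trained networks look in a picture, given as the dict that the camera call returned (one of the last four; its "shot" number tells which), for a name from the list of things; names that differ only in an ending like _2 or _b are one class to them, and where a whole thing is asked for, a point or a joint stands for the part that bears it (a point fixed in the world has none). Each returns a list of dicts, best first, with "conf" (0 to 1); they miss things now and then, are a little off and sometimes report something else, mostly with a low value. They report only what shows in the picture. A call takes as long as a camera call. They do not tell look-alikes from the thing itself.
- recognise(picture, thing): "at" ([column, row] in pixels, amid what is visible of it).
- place_of(picture, thing): "at" ([column, row] in pixels: a listed point, or the origin of a listed thing).
The state is a dict: "clock": time; "joints": joint angles; "joint_vel": joint speeds; "joint_efforts": joint torques, N m; "position": TCP position; "ee_rot": TCP orientation; "contact_force": force on the tool from outside, world axes, zero at the start; "wrist_torque": the same for the moment, N m; "gripper_width": finger opening in mm; "grasp_force": force on a finger pad.
Only numpy, scipy, OpenCV 4.12 (cv2) and the standard library are available. Lean on these libraries where they do the work, as an engineer would, in place of code of your own. Each camera call takes 0.05 s, during which the arm holds its last target. There are 200 camera calls.

## Working session

There is one attempt and no reset: what is moved stays moved. The work goes in short steps, Python scripts to look and compute and a tool call to move; the robot and the scene stay as the last step left them, time stands still between calls to the robot, and variables do not carry over. Pictures are saved under pics/ and viewed, at most 10 in all, crops included, and the job is handed in when it is done.

Besides the shell and the picture viewer there is one more tool, called in YAML: its name, and indented under it one key for each argument. carry_out: Moves the arm, as the interface text tells. Its arguments: {"type":"object","properties":{"slide":{"type":"array"},"roll":{"type":"array"},"claw":{"type":"array"}},"required":["slide","roll","claw"]}

```bash
mkdir -p pics; cat > h.py <<'E'
import numpy as np, cv2
from scipy.spatial.transform import Rotation as R
from bench import *
def toolT(s):
    T=np.eye(4);T[:3,:3]=R.from_quat(s["ee_rot"]).as_matrix();T[:3,3]=s["position"];return T
def snap(n):
    s=read_state();p=get_image(n)
    p["W"]=np.array(p["world_from_camera"]) if n!="wrist" else toolT(s)@np.array(p["T_tool_cam"])
    return p
def ray(p,uv):
    K=np.array(p["mtx"]);d=np.array([(uv[0]-K[0,2])/K[0,0],-(uv[1]-K[1,2])/K[1,1],-1.])
    return p["W"][:3,3],p["W"][:3,:3]@d
def atz(p,uv,z):
    o,d=ray(p,uv);return o+d*(z-o[2])/d[2]
def atdepth(p,uv):
    o,d=ray(p,uv);return o+d*p["z_map"][int(round(uv[1])),int(round(uv[0]))]
def cloud(p):
    z=p["z_map"];v,u=np.mgrid[:z.shape[0],:z.shape[1]];K=np.array(p["mtx"])
    c=np.stack([(u-K[0,2])/K[0,0]*z,-(v-K[1,2])/K[1,1]*z,-z],-1)
    w=c@p["W"][:3,:3].T+p["W"][:3,3];w[z==0]=np.nan;return w
E
python3 - <<'E'
from h import *
s=read_state();print(s["clock"],s["position"],s["ee_rot"],grip_point_offset if not callable(grip_point_offset) else grip_point_offset())
np.set_printoptions(precision=1,suppress=True)
Z={"gap_mid":110,"saddle_mid":42,"clamp":0,"lever_pivot":72,"saddle":0,"handle":None,"offcut":0,"tape_roll":0,"angle":0}
for n in("scene","side"):
    p=snap(n);cv2.imwrite(f"pics/{n}0.png",p["img"][...,::-1]);print(n,[k for k in p], p["W"][:3,3])
    for t,z in Z.items():
        for r in place_of(p,t)[:3]:
            print(t,round(r["conf"],2),np.round(r["at"]),atz(p,r["at"],z if z is not None else 185))
E
```

```text
0.0 [ 169.57420322 -601.33290696  403.63310558] [-1.36872406e-01  9.90588102e-01  1.05804823e-03 -1.90151871e-04] 154.70000000000002
scene ['img', 'z_map', 'mtx', 'world_from_camera', 'shot', 'W'] [ 870.9 -388.4  868.1]
gap_mid 0.34 [165. 245.] [ 502.7 -298.3  110. ]
saddle_mid 0.96 [159. 206.] [ 377.6 -242.6   42. ]
saddle_mid 0.85 [163. 245.] [ 466.9 -294.    42. ]
saddle_mid 0.56 [119. 273.] [ 456.  -401.1   42. ]
clamp 0.91 [356. 183.] [636.1 181.9   0. ]
saddle 0.87 [173. 256.] [ 483.6 -287.8    0. ]
saddle 0.61 [123. 273.] [ 440.3 -395.8    0. ]
saddle 0.59 [156. 214.] [ 366.5 -255.3    0. ]
offcut 0.87 [228. 212.] [ 479.4 -120.6    0. ]
offcut 0.69 [286. 149.] [436.1 124.8   0. ]
tape_roll 0.68 [230. 286.] [ 625.8 -235.3    0. ]
angle 0.55 [303. 285.] [ 732.2 -114.2    0. ]
angle 0.52 [356. 182.] [634.8 181.8   0. ]
side ['img', 'z_map', 'mtx', 'world_from_camera', 'shot', 'W'] [ 32.2 530.5 999.7]
gap_mid 0.59 [151. 239.] [637.9 196.3 110. ]
saddle_mid 0.83 [337. 176.] [ 475.8 -296.5   42. ]
saddle_mid 0.7 [367. 160.] [ 448.5 -403.3   42. ]
saddle_mid 0.6 [358. 206.] [ 374.6 -245.5   42. ]
clamp 0.76 [162. 264.] [637.3 186.3   0. ]
lever_pivot 0.69 [222. 240.] [539.7  74.8  72. ]
saddle 0.89 [365. 171.] [ 445.8 -403.    -0. ]
saddle 0.84 [334. 186.] [ 477.8 -297.4    0. ]
saddle 0.55 [355. 215.] [ 377.4 -248.8    0. ]
handle 0.63 [243. 193.] [531.9   9.8 185. ]
offcut 0.7 [293. 225.] [ 477.4 -114.9    0. ]
tape_roll 0.89 [281. 171.] [ 621.8 -241.8    0. ]
tape_roll 0.75 [338. 175.] [ 492.5 -336.7    0. ]
angle 0.72 [222. 175.] [ 737.  -120.4    0. ]
```

```bash
python3 - <<'E'
import cv2,numpy as np
a=cv2.imread("pics/scene0.png");b=cv2.imread("pics/side0.png")
cv2.imwrite("pics/a.png",cv2.resize(a,(800,600)));cv2.imwrite("pics/b.png",cv2.resize(b,(800,600)))
E
```

```text
(no output)
```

View pics/a.png

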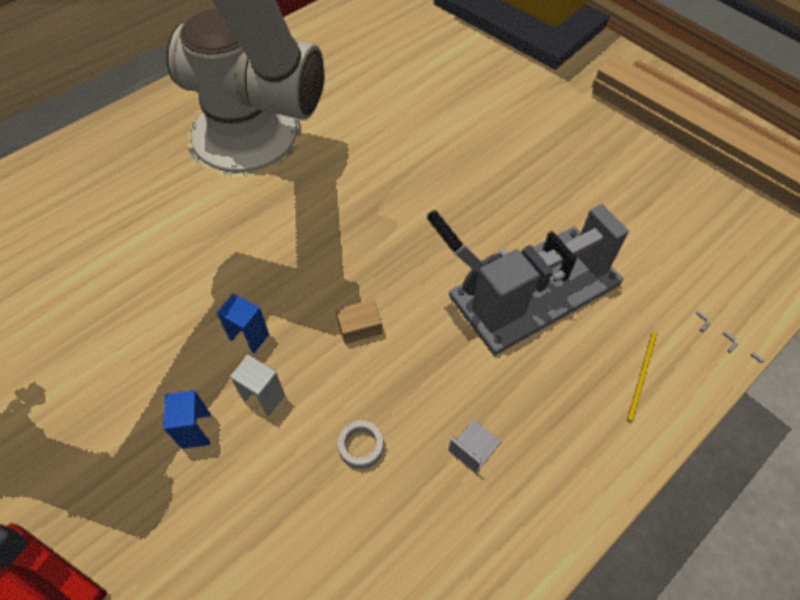

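View pics/b.png

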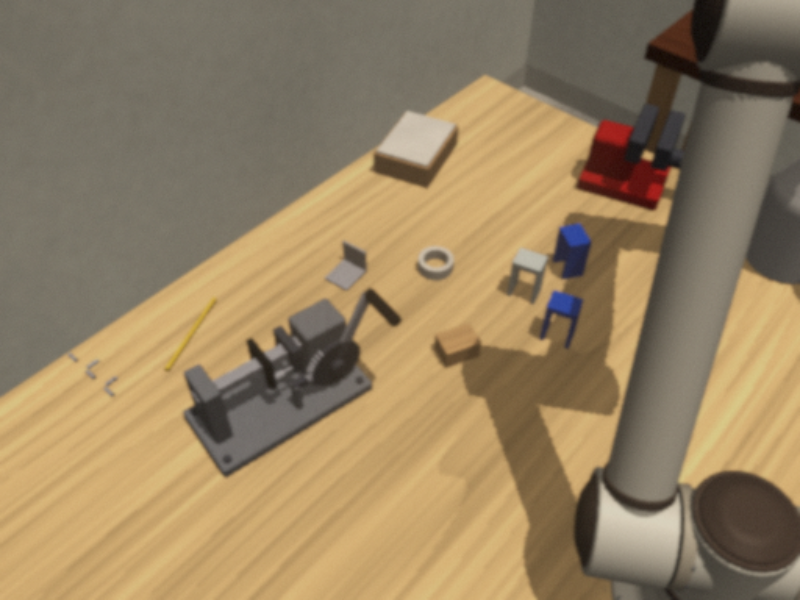

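The scene view shows the aluminium saddle at about (165,242) and the two blue look-alikes at (155,205) and (119,267). The clamp is at about (345,180), its handle at (285,148). In the side view the saddle is at about (338,170). Next I'll refine the poses by depth.

```bash
cat > fit.py <<'E'
from h import *
np.set_printoptions(precision=1,suppress=True)
def rect(w,c,zlo,zhi,r,lab):
    m=(w[...,2]>zlo)&(w[...,2]<zhi)&(np.hypot(w[...,0]-c[0],w[...,1]-c[1])<r)
    q=w[m]
    if len(q)<10: print(lab,len(q));return
    print(lab,len(q),np.median(q[:,2]),cv2.minAreaRect(q[:,:2].astype(np.float32)))
E
python3 - <<'E'
from fit import *
for n in("scene","side"):
    p=snap(n);w=cloud(p);print(n)
    rect(w,(475,-295),76,92,60,"saddle top")
    rect(w,(620,75),131,142,70,"headstock")
    rect(w,(655,255),126,138,70,"endstop")
    rect(w,(640,184),105,115,70,"bar")
    rect(w,(630,150),14,26,180,"base")
    rect(w,(632,172),118,136,40,"pad")
    rect(w,(532,10),150,210,80,"handle")
E
```

```text
scene
saddle top 435 83.89638081152225 ((472.2883605957031, -293.1152038574219), (51.60601043701172, 40.512088775634766), 16.52329444885254)
headstock 664 135.7061920640749 ((603.5506591796875, 62.1668815612793), (71.26396942138672, 71.51214599609375), 79.3136215209961)
endstop 268 131.76524051290937 ((648.0409545898438, 244.9675750732422), (28.964855194091797, 63.80740737915039), 78.30147552490234)
bar 374 109.8143932076722 ((635.7342529296875, 189.2509307861328), (121.25360107421875, 61.75016784667969), 77.29173278808594)
base 1969 20.000591669996652 ((617.468505859375, 147.14181518554688), (259.37158203125, 130.24114990234375), 78.73426055908203)
pad 154 128.559349622546 ((629.871337890625, 157.3800506591797), (11.180371284484863, 59.66050720214844), 79.75835418701172)
handle 330 190.16594182356135 ((528.841796875, 14.126675605773926), (80.05374145507812, 34.292720794677734), 8.355793952941895)
side
saddle top 244 83.82984524879907 ((472.75775146484375, -294.8482360839844), (49.96118927001953, 48.298282623291016), 16.214632034301758)
headstock 581 135.72505889941453 ((601.9019775390625, 63.53963088989258), (69.7916259765625, 75.11854553222656), 77.77013397216797)
endstop 310 131.4655920125531 ((646.835693359375, 245.177734375), (26.067975997924805, 65.9641342163086), 78.61565399169922)
bar 411 109.56130144956796 ((633.1380615234375, 182.169921875), (129.7882080078125, 60.45579147338867), 81.11248779296875)
base 3213 19.67034976308355 ((615.6817016601562, 147.30447387695312), (261.4298095703125, 131.09048461914062), 77.63960266113281)
pad 131 129.36018342942486 ((628.823486328125, 157.18002319335938), (10.299046516418457, 61.517330169677734), 78.93624877929688)
handle 338 189.16562301074748 ((528.1654052734375, 15.227666854858398), (79.03456115722656, 33.87691879272461), 6.372537136077881)
```

carry_out:
  slide:
    - [-0.05,0.028,0]
    - [-0.1,0.056,0]
    - [-0.15,0.085,0]
    - [-0.2,0.114,0]
    - [-0.25,0.142,0]
    - [-0.3,0.171,0]
    - [-0.34,0.194,0]
    - [-0.375,0.214,0]
  roll: [-10,-20,-30,-40,-50,-60,-70,-80]
  claw: [0.085,0.085,0.085,0.085,0.085,0.085,0.085,0.085]

```text
clock: 2.1
position: [473.6, -292.3, 405.0]
ee_rot: [0.744, -0.668, 0.0, -0.0]
contact_force: [0.3, -0.7, -0.2]
gripper_width: 85.1
grasp_force: 0.0
```

carry_out:
  slide:
    - [0,0,0]
    - [0,0,0]
    - [0,0,0]
  roll: [-10,-10.8,-10.8]
  claw: [0.085,0.085,0.085]

```text
clock: 2.48
position: [472.2, -294.1, 404.8]
ee_rot: [0.801, -0.599, 0.0, -0.0]
contact_force: [-0.4, -0.3, 0.3]
gripper_width: 85.0
grasp_force: 0.0
```

```bash
cat > go.py <<'E'
from fit import *
def pose():
    s=read_state();T=toolT(s);y=T[:3,1]
    print("t",s["clock"],"tcp",T[:3,3],"yaw_y",np.degrees(np.arctan2(y[1],y[0])),"tilt",T[2,2],"F",s["contact_force"],"w",s["gripper_width"],"g",s["grasp_force"],"j6",s["joints"][5])
    return T
def togo(x,y,z,yaw):
    T=pose();d=T[:3,:3].T@(np.array([x,y,z])-T[:3,3]);a=np.degrees(np.arctan2(T[1,1],T[0,1]))
    print("slide",d,"roll",-((yaw-a+180)%360-180))
E
python3 - <<'E'
from go import *
pose();p=snap("wrist");w=cloud(p);cv2.imwrite("pics/w1.png",p["img"][...,::-1])
rect(w,(475,-295),78,92,60,"saddle top")
for r in place_of(p,"saddle_mid")[:3]:print(r["conf"],r["at"],atz(p,r["at"],42))
togo(472.5,-294,62+154.7,196.5)
E
```

```text
t 2.475 tcp [ 472.2 -294.1  404.8] yaw_y -163.61705696341173 tilt -0.9999999982888964 F [-0.4 -0.3  0.3] w 85.00851893080903 g 0.0 j6 0.5515176389183851
saddle top 1715 83.78061540882362 ((473.9915771484375, -292.704345703125), (49.889610290527344, 40.330413818359375), 16.43443489074707)
0.84 [324.9, 222.5] [ 373.3 -250.3   42. ]
0.73 [304.0, 89.0] [ 452.  -394.8   42. ]
0.58 [260.1, 169.2] [ 472.8 -294.2   42. ]
t 2.575 tcp [ 472.1 -294.2  404.8] yaw_y -163.59407259367225 tilt -0.9999999972665794 F [1.3 0.4 0.3] w 84.88193263805512 g 0.0 j6 0.5522346940403431
slide [ -0.1  -0.4 188.1] roll -0.09407259367230836
```

View pics/w1.png

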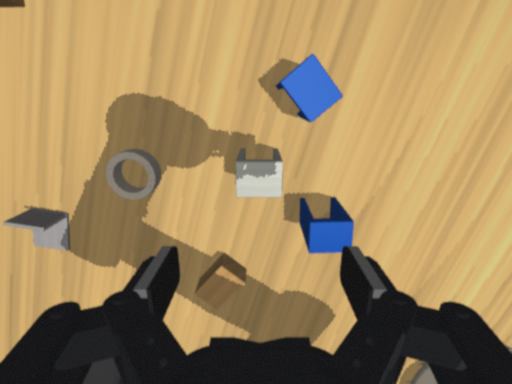

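The wrist view shows the silver saddle at (260,175), squared up with the fingers. The blue ones stand clear at (311,88) and (327,228). I'll descend and grip.

carry_out:
  slide:
    - [0,0,0.05]
    - [0,0,0.1]
    - [0,0,0.14]
    - [0,0,0.17]
    - [0,0,0.187]
    - [0,0,0.187]
  roll: [0,0,0,0,0,0]
  claw: [0.085,0.085,0.085,0.085,0.085,0.085]

```text
clock: 3.32
position: [471.8, -294.1, 216.4]
ee_rot: [0.801, -0.599, -0.002, 0.001]
contact_force: [0.2, 0.3, 0.2]
gripper_width: 84.9
grasp_force: 0.0
```

carry_out:
  slide:
    - [0,0,0]
    - [0,0,0]
    - [0,0,0]
    - [0,0,0]
    - [0,0,0]
    - [0,0,0]
  roll: [0,0,0,0,0,0]
  claw: [0.04,0.04,0.04,0.04,0.04,0.04]

```text
clock: 4.08
position: [473.1, -294.0, 219.1]
ee_rot: [0.802, -0.598, 0.001, -0.0]
contact_force: [0.3, 0.2, 6.2]
gripper_width: 49.6
grasp_force: 63.0
```

carry_out:
  slide:
    - [0,0,-0.03]
    - [0,0,-0.07]
    - [0,0,-0.11]
    - [0,0,-0.14]
    - [0,0,-0.16]
    - [0,0,-0.16]
  roll: [0,0,0,0,0,0]
  claw: [0.04,0.04,0.04,0.04,0.04,0.04]

```text
clock: 4.82
position: [472.3, -293.7, 378.6]
ee_rot: [0.801, -0.598, 0.001, -0.001]
contact_force: [-0.5, 0.1, -2.4]
gripper_width: 48.8
grasp_force: 62.6
```

```bash
python3 - <<'E'
from go import *
print(np.array(read_state()["joints"]))
togo(637,197,367,168.5)
p=snap("scene");w=cloud(p);rect(w,(473,-293),222,252,32,"saddle top?")
p=snap("side");w=cloud(p);rect(w,(473,-293),222,252,32,"saddle top?")
p=snap("wrist");cv2.imwrite("pics/w2.png",p["img"][...,::-1])
E
```

```text
[-0.3  0.3 -0.2 -0.  -1.1  0.6]
t 4.825 tcp [ 472.3 -293.7  378.6] yaw_y -163.46881716936477 tilt -0.9999968641194371 F [-0.5  0.1 -2.4] w 48.800553376064485 g 62.606536746025085 j6 0.5537183951043441
slide [-423.6 -297.4   11.9] roll 28.031182830635203
saddle top? 298 242.77882241205242 ((476.40802001953125, -302.4023132324219), (58.259246826171875, 31.62363624572754), 34.43941879272461)
saddle top? 349 241.34796065254466 ((472.780517578125, -291.69244384765625), (62.047386169433594, 44.36089324951172), 13.765876770019531)
```

View pics/w2.png

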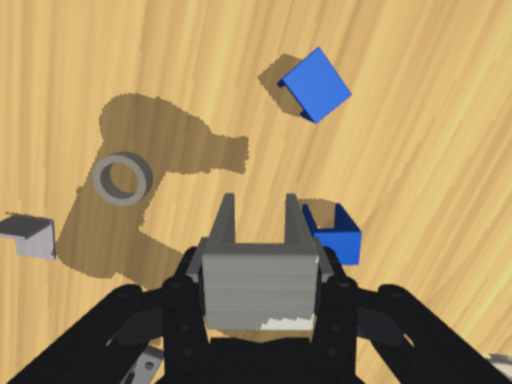

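Saddle held squarely (w2: web at (260,290), legs clear). The lever handle reaches about 195 mm, so I'll go over it higher.

carry_out:
  slide:
    - [-0.02,-0.014,-0.04]
    - [-0.06,-0.042,-0.075]
    - [-0.105,-0.074,-0.08]
    - [-0.15,-0.105,-0.08]
    - [-0.195,-0.137,-0.08]
    - [-0.24,-0.168,-0.08]
    - [-0.285,-0.2,-0.08]
    - [-0.33,-0.231,-0.08]
  roll: [3,7,11,15,19,23,26,28]
  claw: [0.04,0.04,0.04,0.04,0.04,0.04,0.04,0.04]

```text
clock: 5.98
position: [600.3, 90.2, 455.7]
ee_rot: [-0.633, 0.775, 0.001, -0.002]
contact_force: [0.6, -0.4, -2.7]
gripper_width: 49.5
grasp_force: 62.7
```

```bash
python3 - <<'E'
from go import *
togo(637,197,375,168.5)
E
```

```text
t 5.975 tcp [600.3  90.2 455.7] yaw_y 168.47500151235957 tilt -0.9999943474564564 F [ 0.6 -0.4 -2.7] w 49.52985639090214 g 62.67595499753952 j6 -0.616497611578655
slide [-112.1  -14.9   80.5] roll -0.02499848764043122
```

carry_out:
  slide:
    - [-0.04,-0.005,0]
    - [-0.08,-0.01,0.0]
    - [-0.112,-0.015,0.02]
    - [-0.112,-0.015,0.05]
    - [-0.112,-0.015,0.08]
    - [-0.112,-0.015,0.08]
  roll: [0,0,0,0,0,0]
  claw: [0.04,0.04,0.04,0.04,0.04,0.04]

```text
clock: 6.72
position: [636.2, 195.0, 372.6]
ee_rot: [-0.633, 0.774, 0.001, -0.005]
contact_force: [0.7, 0.3, -2.0]
gripper_width: 49.5
grasp_force: 62.9
```

```bash
python3 - <<'E'
from go import *
T=pose()
p=snap("wrist");w=cloud(p);cv2.imwrite("pics/w3.png",p["img"][...,::-1])
rect(w,(647,246),126,138,60,"endstop")
rect(w,(629,157),124,136,35,"pad")
rect(w,(640,212),106,114,40,"bar")
for n in("scene","side"):
    q=snap(n);x=cloud(q);print(n);rect(x,(647,246),128,136,40,"endstop");rect(x,(629,157),126,134,35,"pad")
    r=np.linalg.inv(T);t=((x-T[:3,3])@T[:3,:3]);m=(abs(t[...,2]-135.5)<5)&(abs(t[...,0])<35)&(abs(t[...,1])<35);v=t[m]
    print(len(v),np.percentile(v,[2,98],axis=0))
E
```

```text
t 6.725 tcp [636.2 195.  372.6] yaw_y 168.52835972090293 tilt -0.9999477888345685 F [ 0.7  0.3 -2. ] w 49.49984780870448 g 62.94594794511795 j6 -0.7394475134802357
endstop 0
pad 1070 129.51209043169348 ((630.7742309570312, 158.51214599609375), (10.005486488342285, 59.9595832824707), 78.36222839355469)
bar 1637 109.87515022578992 ((637.4519653320312, 204.32174682617188), (63.837581634521484, 43.34946060180664), 79.1954116821289)
scene
endstop 126 131.8696847375802 ((647.72314453125, 246.05001831054688), (27.628238677978516, 63.41633605957031), 76.85359191894531)
pad 105 129.39375777226257 ((629.2822875976562, 157.39794921875), (11.96524429321289, 59.97359085083008), 80.3084945678711)
337 [[-17.7 -30.4 130.7]
 [ 20.   26.  139.7]]
side
endstop 292 131.41486965524848 ((647.2759399414062, 245.12158203125), (26.20171546936035, 66.44906616210938), 77.92399597167969)
pad 93 129.54119406939685 ((628.7213745117188, 157.0753631591797), (10.860405921936035, 58.1262321472168), 78.7367935180664)
108 [[-20.5 -29.8 130.6]
 [  8.1  29.2 140. ]]
```

View pics/w3.png

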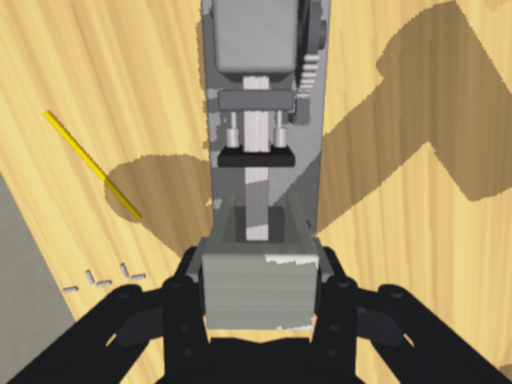

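The wrist view shows the bar at columns 246–268, centred between the legs (at 228 and 289), with the pad behind at row 157. I'll lower it.

carry_out:
  slide:
    - [0,0,0.03]
    - [0,0,0.06]
    - [0,0,0.085]
    - [0,0,0.1]
    - [0,0,0.108]
    - [0,0,0.112]
    - [0,0,0.114]
    - [0,0,0.114]
  roll: [0,0,0,0,0,0,0,0]
  claw: [0.04,0.04,0.04,0.04,0.04,0.04,0.04,0.04]

```text
clock: 7.88
position: [637.0, 195.2, 264.3]
ee_rot: [-0.633, 0.774, -0.0, 0.0]
contact_force: [-1.2, 0.2, -2.0]
gripper_width: 49.6
grasp_force: 63.0
```

carry_out:
  slide:
    - [0,0,0.002]
    - [0,0,0.003]
    - [0,0,0.003]
    - [0,0,0.003]
  roll: [0,0,0,0]
  claw: [0.04,0.04,0.04,0.04]

```text
clock: 8.38
position: [636.9, 195.1, 260.7]
ee_rot: [-0.633, 0.774, -0.0, 0.0]
contact_force: [0.4, 0.7, -1.5]
gripper_width: 49.3
grasp_force: 63.0
```

carry_out:
  slide:
    - [0,0,0.002]
    - [0,0,0.003]
    - [0,0,0.003]
    - [0,0,0.003]
  roll: [0,0,0,0]
  claw: [0.04,0.04,0.04,0.04]

```text
clock: 8.88
position: [636.9, 195.1, 257.7]
ee_rot: [-0.633, 0.774, -0.0, -0.0]
contact_force: [-0.6, -0.6, -2.0]
gripper_width: 49.4
grasp_force: 63.0
```

carry_out:
  slide:
    - [0,0,0.001]
    - [0,0,0.002]
    - [0,0,0.002]
    - [0,0,0.002]
  roll: [0,0,0,0]
  claw: [0.04,0.04,0.04,0.04]

```text
clock: 9.38
position: [636.9, 195.2, 257.1]
ee_rot: [-0.633, 0.774, -0.0, 0.0]
contact_force: [-3.9, -1.3, 5.1]
gripper_width: 49.5
grasp_force: 63.9
```

Contact with the bar (5 N). Release, wait, rise.

carry_out:
  slide:
    - [0,0,0]
    - [0,0,0]
    - [0,0,0]
    - [0,0,0]
    - [0,0,0]
    - [0,0,0]
    - [0,0,0]
    - [0,0,0]
  roll: [0,0,0,0,0,0,0,0]
  claw: [0.06,0.075,0.085,0.085,0.085,0.085,0.085,0.085]

```text
clock: 10.38
position: [636.9, 195.1, 255.7]
ee_rot: [-0.633, 0.774, 0.0, 0.0]
contact_force: [0.1, -0.1, -0.5]
gripper_width: 84.7
grasp_force: 0.0
```

carry_out:
  slide:
    - [0,0,-0.02]
    - [0,0,-0.06]
    - [0,0,-0.11]
    - [0,0,-0.16]
    - [0,0,-0.16]
  roll: [0,0,0,0,0]
  claw: [0.085,0.085,0.085,0.085,0.085]

```text
clock: 11.0
position: [637.3, 195.1, 421.8]
ee_rot: [-0.633, 0.774, -0.002, 0.005]
contact_force: [-0.1, 0.2, -0.7]
gripper_width: 84.9
grasp_force: 0.0
```

```bash
python3 - <<'E'
from go import *
T=pose()
p=snap("wrist");w=cloud(p);cv2.imwrite("pics/w4.png",p["img"][...,::-1])
rect(w,(637,196),117,126,30,"saddle wrist")
rect(w,(629,157),126,136,35,"pad")
for n in("scene","side"):
    q=snap(n);x=cloud(q);print(n);rect(x,(637,196),117,126,30,"saddle")
    rect(x,(522,14),170,215,65,"handle")
    for t in("handle",):
        for r in place_of(q,t)[:2]:print(t,r,atz(q,r["at"],185))
togo(522.2,13.7,400,78.5)
E
```

```text
t 11.0 tcp [637.3 195.1 421.8] yaw_y 168.568703323753 tilt -0.9999362494358877 F [-0.1  0.2 -0.7] w 84.88676357508608 g 0.0 j6 -0.7394721117694097
saddle wrist 1937 121.78303950255315 ((638.5408935546875, 196.58847045898438), (40.42811965942383, 49.66938018798828), 78.19461059570312)
pad 707 129.54125330696525 ((630.8170166015625, 158.74496459960938), (9.532258987426758, 59.649169921875), 78.85478210449219)
scene
saddle 317 121.81991634024394 ((637.474609375, 195.7666778564453), (42.74614334106445, 50.80623245239258), 78.2547607421875)
handle 286 191.0150915064072 ((525.834716796875, 13.030266761779785), (25.276187896728516, 74.6641845703125), 87.62385559082031)
handle {'at': [282.8, 148.0], 'conf': 0.54} [522.5  11.3 185. ]
side
saddle 353 121.81185589872143 ((636.5471801757812, 194.54847717285156), (40.49265670776367, 52.043853759765625), 78.41266632080078)
handle 277 190.4793314057539 ((525.8489379882812, 14.180665016174316), (25.522563934326172, 76.16609954833984), 86.11103057861328)
handle {'at': [244.5, 192.1], 'conf': 0.55} [531.8   4.7 185. ]
t 11.25 tcp [636.7 195.  413.8] yaw_y 168.5370433207512 tilt -0.9999940049953584 F [ 0.3 -0.1 -0.1] w 84.67964256165041 g 0.0 j6 -0.739476037610458
slide [200.5  76.1  14.4] roll 90.0370433207512
```

View pics/w4.png

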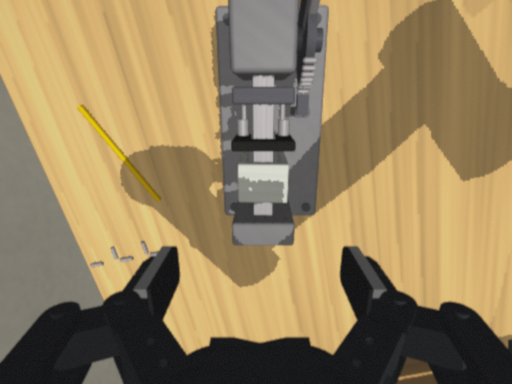

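The saddle hangs astride the bar between the pad (row 145) and the end stop (row 220), square and clear of the fingers. Next, the handle.

carry_out:
  slide:
    - [0.025,0.009,0]
    - [0.05,0.019,0]
    - [0.075,0.028,0]
    - [0.1,0.038,0]
    - [0.125,0.047,0]
    - [0.15,0.057,0]
    - [0.175,0.066,0.0]
    - [0.2,0.076,0.0]
  roll: [-10,-20,-30,-40,-50,-60,-70,-80]
  claw: [0.085,0.085,0.085,0.085,0.085,0.085,0.085,0.085]

```text
clock: 12.25
position: [522.1, 13.5, 414.4]
ee_rot: [0.983, -0.183, -0.001, 0.001]
contact_force: [-0.1, -0.2, -0.7]
gripper_width: 84.8
grasp_force: 0.0
```

carry_out:
  slide:
    - [0,0,0]
    - [0,0,0]
    - [0,0,0]
  roll: [-10,-10,-10]
  claw: [0.085,0.07,0.06]

```text
clock: 12.62
position: [522.8, 14.4, 415.0]
ee_rot: [0.995, -0.101, -0.001, 0.0]
contact_force: [-0.9, 0.3, -0.1]
gripper_width: 60.2
grasp_force: 0.0
```

```bash
python3 - <<'E'
from go import *
T=pose()
C=np.eye(3);a=np.radians(-11.5);Rz=np.array([[np.cos(a),-np.sin(a)],[np.sin(a),np.cos(a)]]);o=np.array([633.4,179.5])
def hand(w):
    c=(w[...,:2]-o)@Rz;m=(abs(c[...,0]+80)<25)&(abs(c[...,1]+185)<30)&(w[...,2]>150)&(w[...,2]<205)
    q=np.c_[c[m],w[m][:,2]];t=q[q[:,2]>np.percentile(q[:,2],90)]
    print(len(q),"pct",np.percentile(q,[2,50,98],axis=0).tolist(),"ridge",t.mean(0))
    # circle fit radius 9 in y,z
    from scipy.optimize import least_squares
    r=least_squares(lambda v:np.hypot(q[:,1]-v[0],q[:,2]-v[1])-9,[-185,185],loss="soft_l1");print("centre y,z",r.x,r.cost/len(q))
for n in("wrist","scene","side"):
    p=snap(n);print(n);hand(cloud(p))
    if n=="wrist":cv2.imwrite("pics/w5.png",p["img"][...,::-1])
togo(522.2,13.7,337,-101.5)
E
```

```text
t 12.625 tcp [522.8  14.4 415. ] yaw_y -101.58403700621908 tilt -0.9999990757675196 F [-0.9  0.3 -0.1] w 60.166914068699825 g 0.0 j6 1.0306784390925194
wrist
1433 pct [[-103.63044054846524, -191.29797631027571, 185.1401592026712], [-78.4342892729442, -182.8664822890371, 192.06058756703123], [-56.076045237365946, -174.29740663514772, 194.03101865588278]] ridge [ -78.8 -182.9  193.8]
centre y,z [-182.9  184.2] 0.10303779751225513
scene
168 pct [[-103.31441223540955, -192.602104170153, 182.76828813034882], [-79.53994309671987, -187.37318594023645, 192.047503619373], [-56.14871751108044, -176.34400372220523, 195.04284744784445]] ridge [ -79.2 -184.4  194.6]
centre y,z [-183.5  184.7] 0.30136485093628995
side
165 pct [[-103.4246788869555, -191.95281376601346, 182.32844570141827], [-79.99845420914222, -181.46387044754582, 191.71707302481866], [-55.716809417472376, -175.62642177517847, 196.1584682348968]] ridge [ -75.6 -184.3  195.3]
centre y,z [-185.5  184.6] 0.5605691531196626
t 12.775 tcp [522.8  14.5 415.4] yaw_y -101.49942493093404 tilt -0.9999997780689747 F [ 0.2 -0.5  0.5] w 60.0201956024068 g 0.0 j6 1.0319315245631806
slide [-0.4  0.9 78.4] roll 0.0005750690659738211
```

View pics/w5.png

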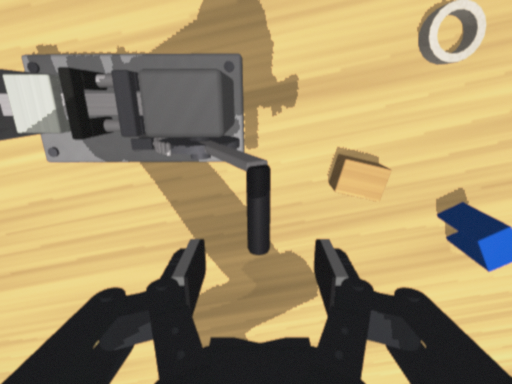

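The handle is at (258,210), centred between the fingers. I'll descend and pinch it.

carry_out:
  slide:
    - [0,0,0.03]
    - [0,0,0.055]
    - [0,0,0.07]
    - [0,0,0.078]
    - [0,0,0.078]
  roll: [0,0,0,0,0]
  claw: [0.06,0.06,0.06,0.06,0.06]

```text
clock: 13.4
position: [522.9, 14.3, 337.6]
ee_rot: [0.995, -0.1, -0.0, 0.0]
contact_force: [-0.5, 0.1, 0.0]
gripper_width: 60.0
grasp_force: 0.0
```

carry_out:
  slide:
    - [0,0,0]
    - [0,0,0]
    - [0,0,0]
    - [0,0,0]
    - [0,0,0]
    - [0,0,0]
  roll: [0,0,0,0,0,0]
  claw: [0.03,0.012,0.01,0.01,0.01,0.01]

```text
clock: 14.15
position: [522.9, 14.8, 338.5]
ee_rot: [0.995, -0.1, 0.001, -0.001]
contact_force: [-0.8, 5.6, 4.0]
gripper_width: 16.1
grasp_force: 58.5
```

```bash
python3 - <<'E'
from go import *
T=pose()
c0=np.array([np.sin(-.52),np.cos(-.52)])
for a in np.array([.08,.16,.24,.32,.40,.48,.56,.60,.64,.66]):
    v=130*(np.array([np.sin(a-.52),np.cos(a-.52)])-c0);print(a,"tool y,z",-v[0],-v[1])
E
```

```text
t 14.15 tcp [522.9  14.8 338.5] yaw_y -101.4279541713845 tilt -0.9999970769915129 F [-0.8  5.6  4. ] w 16.07111686960372 g 58.5259473323822 j6 1.0331082110213992
0.08 tool y,z -9.222287461105827 -4.801222860500753
0.16 tool y,z -18.798767593924083 -8.85009372003704
0.24 tool y,z -28.668183606350986 -12.120713622305733
0.32 tool y,z -38.76740491632782 -14.592161761266928
0.4 tool y,z -49.031830972126265 -16.248629302908128
0.48 tool y,z -59.39580447542333 -17.079520507832644
0.56 tool y,z -69.79303136394822 -17.079520507832644
0.6 tool y,z -74.98332813567822 -16.767728461246044
0.64 tool y,z -80.1570048672453 -16.248629302908128
0.66 tool y,z -82.73502282343652 -15.911586149548341
```

carry_out:
  slide:
    - [0,-0.009,-0.005]
    - [0,-0.019,-0.009]
    - [0,-0.029,-0.012]
    - [0,-0.039,-0.0145]
    - [0,-0.049,-0.016]
    - [0,-0.0595,-0.017]
    - [0,-0.0595,-0.017]
    - [0,-0.0595,-0.017]
  roll: [0,0,0,0,0,0,0,0]
  claw: [0.01,0.01,0.01,0.01,0.01,0.01,0.01,0.01]

```text
clock: 15.15
position: [534.6, 72.6, 355.6]
ee_rot: [0.995, -0.1, 0.001, -0.0]
contact_force: [-1.2, -0.2, 5.1]
gripper_width: 15.8
grasp_force: 60.0
```

```bash
cat > meas.py <<'E'
from go import *
from scipy.optimize import least_squares
T=pose()
a=np.radians(-11.5);Rz=np.array([[np.cos(a),-np.sin(a)],[np.sin(a),np.cos(a)]]);o=np.array([633.4,179.5])
c=(T[:2,3]-o)@Rz;print("tcp clamp",c,"angle from y",.52+np.arcsin((c[1]+120)/130), "z-handle z",T[2,3]-154.7)
for n in("scene","side"):
    w=cloud(snap(n));q=np.concatenate([(w[...,:2]-o)@Rz,w[...,2:]],-1)
    m=(abs(q[...,0])<30)&(q[...,1]>-40)&(q[...,1]<15)&(q[...,2]>126)&(q[...,2]<134);k=q[m]
    if len(k)>10: y=np.percentile(k[:,1],[3,50,97]);print(n,"pad",len(k),y,"clicks by median",(y[1]+23.0)/10)
    m=(abs(q[...,0])<30)&(q[...,1]>-10)&(q[...,1]<54)&(q[...,2]>117)&(q[...,2]<125);k=q[m]
    if len(k)>10: print(n,"saddle top",np.percentile(k,[3,50,97],axis=0))
E
python3 meas.py
```

```text
t 15.15 tcp [534.6  72.6 355.6] yaw_y -101.43430354439504 tilt -0.9999994302329044 F [-1.2 -0.2  5.1] w 15.778416781465017 g 60.00764071941376 j6 0.935202185393938
tcp clamp [ -75.5 -124.5] angle from y 0.48564486985268485 z-handle z 200.86131699408736
scene pad 129 [-38.3   5.1  12.2] clicks by median 2.810271646322714
scene saddle top [[-23.5   2.3 117.9]
 [  1.6  30.9 121.9]
 [ 25.3  51.4 124.5]]
side pad 144 [-38.7   4.4  11.5] clicks by median 2.737839057528349
side saddle top [[-26.6  10.3 117.8]
 [ -2.   30.9 121.6]
 [ 23.9  50.8 124.3]]
```

carry_out:
  slide:
    - [0,-0.006,0]
    - [0,-0.011,0]
    - [0,-0.015,0.0005]
    - [0,-0.018,0.001]
    - [0,-0.0205,0.001]
    - [0,-0.0205,0.001]
    - [0,-0.0205,0.001]
    - [0,-0.0205,0.001]
  roll: [0,0,0,0,0,0,0,0]
  claw: [0.01,0.01,0.01,0.01,0.01,0.01,0.01,0.01]

```text
clock: 16.25
position: [538.5, 92.2, 354.9]
ee_rot: [0.995, -0.1, 0.0, 0.0]
contact_force: [-1.7, -1.6, 6.7]
gripper_width: 16.0
grasp_force: 60.3
```

```bash
python3 meas.py; python3 -c "
from h import *
cv2.imwrite('pics/s6.png',cv2.resize(snap('side')['img'][200:330,80:280,::-1],(800,520)))"
```

```text
t 16.25 tcp [538.5  92.2 354.9] yaw_y -101.43764459964794 tilt -0.9999993079698528 F [-1.7 -1.6  6.7] w 15.989566634981689 g 60.2752947807312 j6 0.9038217302573301
tcp clamp [ -75.6 -104.5] angle from y 0.6395300377878822 z-handle z 200.24851229586602
scene pad 157 [-34.    6.1  13.8] clicks by median 2.9108740580599326
scene saddle top [[-22.8   4.4 118.2]
 [  2.2  33.1 121.9]
 [ 25.5  52.3 124.6]]
side pad 165 [-34.2   6.3  13.6] clicks by median 2.926211905436781
side saddle top [[-25.7  13.3 118. ]
 [ -2.3  31.8 121.7]
 [ 24.1  51.1 124.4]]
```

View pics/s6.png

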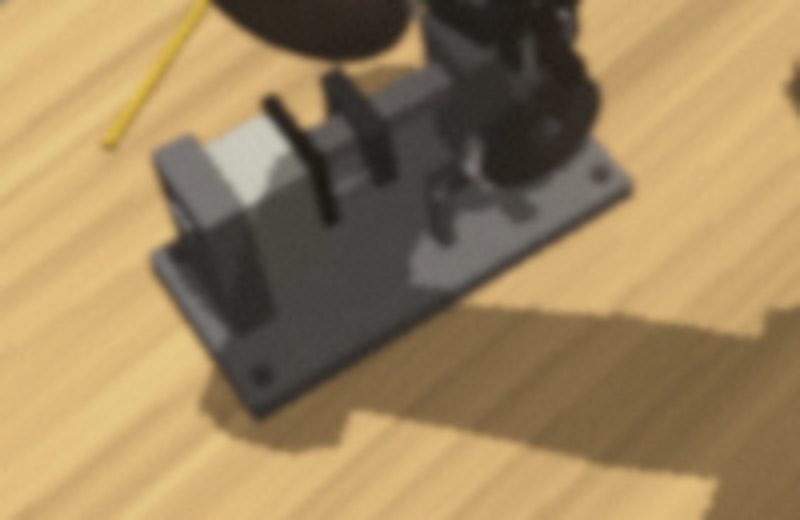

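The side view shows the bracket clamped between the black pad and the end stop. The lever angle works out at about 0.64 and the handle is held.

```bash
python3 -c "
from bench import *
print(job_done())"
```

```text
the job is handed in; nothing more can be done
None
```

The job is handed in, with no verdict returned: the bracket hangs astride the bar, pressed by the pad against the end stop, and the gripper still holds the lever at the fourth click (about 0.64 rad from the measured tool position).

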